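Load the good battery cells into the carrier for the next cycling run

TASK

Load the carrier tray for the cycler: put each of the four green-sleeved cells upright, terminal end up, into the cup made for its size and shape (slim, medium and fat round cells, and the flat rectangular one). Lower each cell onto the floor of its cup before letting go, without dropping it or knocking any over. The two orange-sleeved cells are rejects: leave them standing where they are.

Things in the scene. Friction and masses are not known exactly. Their poses are not given: they have to be found in the camera images.
- cell_slim: good slim round battery cell in a green sleeve with a steel cap on top, 21 mm diameter, 70 mm tall, about 70 g; stands upright at the start; origin at the centre of its underside, z up.
- cell_medium: good medium round battery cell in a green sleeve with a steel cap on top, 32 mm diameter, 70 mm tall, about 145 g; stands upright at the start; origin at the centre of its underside, z up.
- cell_fat: good fat round battery cell in a green sleeve with a steel cap on top, 46 mm diameter, 80 mm tall, about 355 g; stands upright at the start; origin at the centre of its underside, z up.
- cell_flat: good flat rectangular battery cell in a green sleeve with two metal terminal tabs on top, 26 mm thick along its x, 65 mm wide along its y, 91 mm tall with its two terminal tabs (body 88 mm), about 330 g; stands upright at the start; origin at the centre of its underside, z up.
- reject_medium: rejected medium round cell, the same as the good one but in an orange sleeve, 32 mm diameter, 70 mm tall, about 145 g; stands upright at the start; origin at the centre of its underside, z up.
- reject_flat: rejected flat rectangular cell, the same as the good one but in an orange sleeve, 26 mm thick along its x, 65 mm wide along its y, 91 mm tall with its two terminal tabs (body 88 mm), about 330 g; stands upright at the start; origin at the centre of its underside, z up.
- cup_slim: cup for the slim round cell: white, dark floor; one of 4 set two by two, order varies (pitch 84 mm in x, 96 in y), in a fixed grey tray 176 x 200 mm, rim 22 mm high, with 34 mm high bows 26 mm out at its x ends. Origin: centre of the cup's underside, 4 mm above the bench; x, y along the tray's sides. Inner floor 5 mm, rim 32 mm above origin. Round bore 35 mm, flared to 43 mm in its top 8 mm.
- cup_medium: cup for the medium round cell: white, dark floor; one of 4 set two by two, order varies (pitch 84 mm in x, 96 in y), in a fixed grey tray 176 x 200 mm, rim 22 mm high, with 34 mm high bows 26 mm out at its x ends. Origin: centre of the cup's underside, 4 mm above the bench; x, y along the tray's sides. Inner floor 5 mm, rim 32 mm above origin. Round bore 46 mm, flared to 54 mm in its top 8 mm.
- cup_fat: cup for the fat round cell: white, dark floor; one of 4 set two by two, order varies (pitch 84 mm in x, 96 in y), in a fixed grey tray 176 x 200 mm, rim 22 mm high, with 34 mm high bows 26 mm out at its x ends. Origin: centre of the cup's underside, 4 mm above the bench; x, y along the tray's sides. Inner floor 5 mm, rim 32 mm above origin. Round bore 60 mm, flared to 68 mm in its top 8 mm.
- cup_flat: cup for the flat cell: white, dark floor; one of 4 set two by two, order varies (pitch 84 mm in x, 96 in y), in a fixed grey tray 176 x 200 mm, rim 22 mm high, with 34 mm high bows 26 mm out at its x ends. Origin: centre of the cup's underside, 4 mm above the bench; x, y along the tray's sides. Inner floor 5 mm, rim 32 mm above origin. Rectangular opening 42 mm in x by 81 mm in y, straight walls 3.5 mm thick.

How it is judged:
By the outcome, as a careful person would: the job done as asked, in the order asked, and still so for the second after the job is handed in, with the robot touching nothing.
It also fails if it takes over 112 s, if anything falls off the work surface, if the arm or the gripper's body presses on something with over 40 N, if the wrist force passes 120 N, or if a joint passes its speed limit or range.

ROBOT

A 6-joint arm with a two-finger parallel gripper is mounted at the origin on the work surface. World frame = base frame: x ahead of the robot, y to its left, z up, the work surface at z = 0. Lengths are in m, angles in rad, forces in N, time in s.
With the tool pointing down it reaches from about 0.25 to 0.8 m from the base axis. Payload 8.5 kg.
Tool frame: the origin (TCP) lies midway between the tips of the shut fingers; the grasp point (between the pads) lies 19 mm behind it; z points along the fingers, y is the direction in which the jaws open and shut (so a half turn about z gives the same grasp; the last joint's range is limited). The gripper opens to 85 mm and grips with 20 to 120 N. Pads are 22 mm wide; open, the fingers measure 114 mm over their backs; the gripper's body (76 mm by 85 mm) begins 54 mm behind the grasp point. The pads swing forward as they close: fully open they stand 13 mm farther back than shut.
Start: joints at [-1.32, 0.238, -0.013, 1.319, 0, 1.571], TCP at [0.13, -0.509, 0.231] pointing down, gripper open.
Joint ranges: [-2.66, 2.66], [-1.03, 1.9], [-1.14, 1.46], [-1.82, 2.27], [-1.45, 1.34], [-3.14, 3.14]. Speed limits (rad/s): [2.22, 2.22, 2.79, 3.14, 3.14, 3.14].

INTERFACE

Orientations are given as [roll, pitch, yaw] about the fixed x, y, z axes, in that order (R = Rz(yaw) Ry(pitch) Rx(roll)).
In Python, from cell import sensors, imaging, manip gives the robot as it stands.
- The arm moves only by the tool drive_tool, never from a script. Its argument "series" is one flat list of numbers, 7 for each row, row after row: the shift along the tool's x, y, z in mm, then the turn, a rotation vector about the tool's x, y, z in rad, then the opening, from 0 (shut) to 1 (fully open). A call has 1 to 5 rows; each row shifts and turns the commanded pose from where the row before left it, along the tool's axes as they then stand; what a row does not reach is not made up. A row lasts 1/8 s, in which the tool goes at most 62.5 mm and 10.7 degrees, less where a joint would pass 70% of its speed; a pose out of reach is approached as far as the arm can. A call with a gripper value outside its range is refused whole. The fingers move at their own pace and stop on an object; the grip force is fixed at half the most. Time passes only in rows, so rows that do not move let the fingers close. It gives the time, the measured TCP pose, the force and the opening at its end, in the units of the state.
- sensors.read_state(): the state, without advancing time (a new reading comes with each control period).
- imaging.snapshot(name): name is "scene" or "top" or "wrist"; returns the picture (400x640x3 uint8, red, green, blue); there is no depth.
- imaging.camera_model(name): a dict with "fx", "fy", "cx", "cy" (pixels), "k1" (the pictures are not rectified: a ray, as slopes to the right and down, at radius r is drawn at 1 + k1 r^2 times it, then the intrinsics apply), "R" (3x3) and "t" (3): a world point X has camera coordinates R X + t; the wrist camera has in their place "hand_eye" (4x4, takes a point from camera to tool coordinates, whose origin is the TCP and whose axes are the flange's). Camera axes: x right, y down, z forward; pixel columns grow to the right and rows downward; lengths in m; the calibration is good to about 2 mm. A picture is of the moment at which its call begins: read the wrist's pose just before it. camera_model takes no time and is no camera call.
- manip.sign_off(): hands the job in, once; it reports no verdict.
The state is a dict: "t": time; "joints": joint angles; "joint_vel": joint speeds; "tau": joint torques, N m; "eef_pos": TCP position; "orientation": TCP orientation; "ft_force": force on the tool from outside, world axes, zero at the start; "moment": the same for the moment, N m; "gripper_width": finger opening in m.
Only numpy, scipy, OpenCV 4.12 (cv2) and the standard library are available. Lean on these libraries where they do the work, as an engineer would, in place of code of your own. Each camera call takes 0.05 s, during which the arm holds its last target.

## Working session

There is one attempt and no reset: what is moved stays moved. The work goes in short steps, Python scripts to look and compute and a tool call to move; the robot and the scene stay as the last step left them, time stands still between calls to the robot, and variables do not carry over. Pictures are saved under pics/ and viewed, and the job is handed in when it is done.

Besides the shell and the picture viewer there is one more tool, called after "Request:" as name(argument=value, ...) on one line, values as JSON. drive_tool: Moves the arm, as the interface text tells. Its arguments: {"type":"object","properties":{"series":{"type":"array","items":{"type":"number"}}},"required":["series"]}

```bash
ls; mkdir -p pics
python3 - <<'E'
from cell import sensors, imaging, manip
import cv2
s=sensors.read_state(); print(s)
for n in("scene","top","wrist"):
    m=imaging.camera_model(n); print(n,m)
for n in("scene","top"):
    cv2.imwrite(f"pics/{n}0.png",imaging.snapshot(n)[:,:,::-1])
E
```

```text
pics
{'t': 0.0, 'joints': array([-1.31997002e+00,  2.38767880e-01, -1.42284743e-02,  1.31915598e+00,
       -1.38042665e-05,  1.57079098e+00]), 'joint_vel': array([-0.00043426,  0.00085136,  0.00059912, -0.00171944,  0.00040641,
        0.00197391]), 'tau': array([ 2.95481230e-03, -5.38779652e+01,  3.46437657e+01,  1.87779812e-02,
        1.09785292e-04, -9.37952564e-06]), 'eef_pos': array([ 0.13020811, -0.50820121,  0.2306944 ]), 'orientation': array([-3.14023665e+00,  1.37970024e-05,  2.50831675e-01]), 'ft_force': array([ 0.07191846, -0.5078258 ,  0.4282327 ]), 'moment': array([ 0.02116247, -0.007939  , -0.02058854]), 'gripper_width': 0.08524042640150467}
scene {'fx': 484.94068421197943, 'fy': 484.94068421197943, 'cx': 328.0092345352448, 'cy': 205.95297166674823, 'k1': -0.001978483578735908, 'R': array([[-0.84419988,  0.535583  , -0.0218496 ],
       [ 0.30511895,  0.44662346, -0.84108853],
       [-0.44071417, -0.71671357, -0.54045599]]), 't': array([ 0.47508945, -0.13096633,  1.21067436])}
top {'fx': 466.900588941195, 'fy': 466.900588941195, 'cx': 317.3280042882561, 'cy': 196.22903319604993, 'k1': -0.09177259915888744, 'R': array([[ 0.01724379, -0.99957677,  0.02342936],
       [-0.98200532, -0.0213389 , -0.18764384],
       [ 0.18806438, -0.01977206, -0.98195767]]), 't': array([-0.04644077,  0.52210761,  1.10691649])}
wrist {'fx': 313.84985839360104, 'fy': 313.84985839360104, 'cx': 316.4512133571539, 'cy': 198.97936468083117, 'k1': 0.01667458119589756, 'hand_eye': array([[-4.16758757e-05, -9.48172002e-01, -3.17757537e-01,
         8.26609912e-02],
       [ 9.99999873e-01, -1.99252782e-04,  4.63403765e-04,
        -7.50660177e-04],
       [-5.02700550e-04, -3.17757477e-01,  9.48171890e-01,
        -1.42462878e-01],
       [ 0.00000000e+00,  0.00000000e+00,  0.00000000e+00,
         1.00000000e+00]])}
```

View pics/scene0.png

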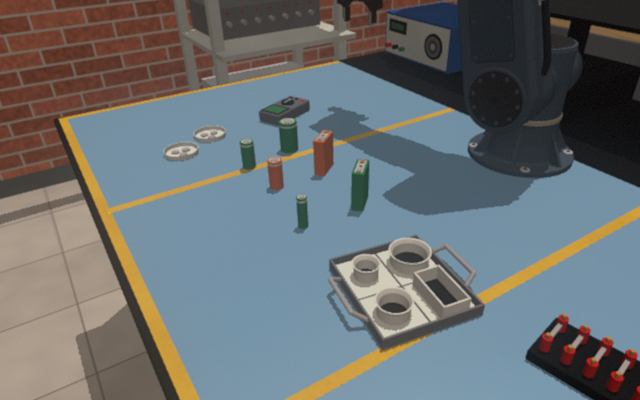

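View pics/top0.png

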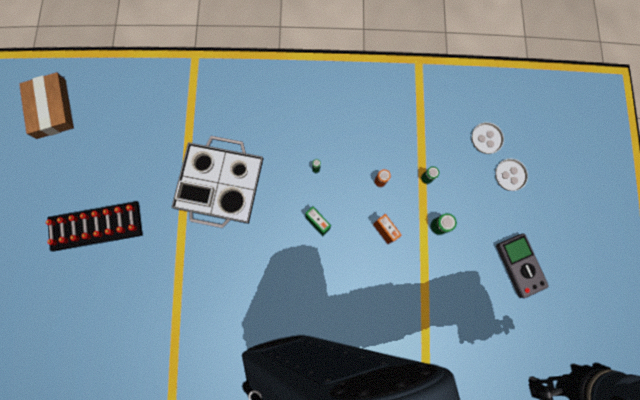

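The scene view shows the four green cells: slim (302,211), medium (248,154), fat (289,135) and flat (360,185). The rejects are at (276,173) and (323,152). In the top view the tray is centred near (219,181), with cups medium (203,161), slim (239,170), flat (194,194) and fat (232,201). Next I'll measure these with masks and rays.

```bash
cat > h.py <<'E'
import numpy as np, cv2
from cell import sensors, imaging, manip
from scipy.spatial.transform import Rotation as Rn
def cam(n,s=None):
    m=imaging.camera_model(n)
    if n=="wrist":
        T=np.eye(4);T[:3,:3]=Rn.from_euler('xyz',s['orientation']).as_matrix();T[:3,3]=s['eef_pos']
        W=T@np.array(m['hand_eye']); R=W[:3,:3].T; m['R']=R; m['t']=-R@W[:3,3]
    K=np.array([[m['fx'],0,m['cx']],[0,m['fy'],m['cy']],[0,0,1.]])
    return K,np.array([m['k1'],0,0,0]),np.array(m['R']),np.array(m['t'])
def ray(c,px):
    K,d,R,t=c
    p=cv2.undistortPoints(np.float64(px).reshape(-1,1,2),K,d).reshape(-1,2)
    v=np.c_[p,np.ones(len(p))]@R
    return -R.T@t, v
def onz(c,px,z):
    o,v=ray(c,px); return o+v*((z-o[2])/v[:,2])[:,None]
def proj(c,X):
    K,d,R,t=c
    return cv2.projectPoints(np.float64(X).reshape(-1,1,3),cv2.Rodrigues(R)[0],t,K,d)[0].reshape(-1,2)
def blobs(img,lo,hi,amin=25,roi=None):
    h=cv2.cvtColor(img,cv2.COLOR_RGB2HSV); m=cv2.inRange(h,lo,hi)
    if roi: 
        k=np.zeros_like(m);x0,y0,x1,y1=roi;k[y0:y1,x0:x1]=255;m&=k
    m=cv2.morphologyEx(m,cv2.MORPH_CLOSE,np.ones((3,3)))
    cs=cv2.findContours(m,cv2.RETR_EXTERNAL,cv2.CHAIN_APPROX_NONE)[0]
    return [c for c in cs if cv2.contourArea(c)>amin],m
GREEN=((45,70,20),(85,255,255)); ORANGE=((3,100,60),(16,255,255))
def delta(pos,yaw):
    """shift in tool mm, turn about tool z (deg) to reach pos(m), with tool pointing down with yaw"""
    s=sensors.read_state(); R=Rn.from_euler('xyz',s['orientation'])
    d=R.inv().apply(np.array(pos)-s['eef_pos'])*1000
    G=Rn.from_euler('xyz',[np.pi,0,yaw]); r=(R.inv()*G).as_rotvec()
    return d,r
E
python3 - <<'E'
from h import *
for n in("scene","top"):
    im=cv2.imread(f"pics/{n}0.png")[:,:,::-1].copy(); c=cam(n)
    for nm,col in(("G",GREEN),("O",ORANGE)):
        for b in blobs(im,*col)[0]:
            (x,y),(w,h),a=cv2.minAreaRect(b)
            print(n,nm,np.round([x,y,w,h,a,cv2.contourArea(b)],1), onz(c,[(x,y)],.04).round(3)[0])
im=cv2.imread("pics/top0.png"); 
cv2.imwrite("pics/topz1.png",cv2.resize(im[130:250,160:320],None,fx=5,fy=5,interpolation=cv2.INTER_CUBIC))
cv2.imwrite("pics/topz2.png",cv2.resize(im[145:260,295:475],None,fx=4.4,fy=4.4,interpolation=cv2.INTER_CUBIC))
E
```

```text
scene G [302.  215.4  25.3   9.3  87.  191. ] [ 0.614 -0.01   0.04 ]
scene G [359.5 184.6  16.   51.    2.3 559. ] [ 0.456 -0.043  0.04 ]
scene G [247.5 154.6  28.9  12.3  83.3 229. ] [ 0.592 -0.308  0.04 ]
scene G [288.  135.4  33.8  18.   85.9 390. ] [ 0.461 -0.349  0.04 ]
scene G [275.1 108.8  21.3   7.3  14.   92.5] [ 0.404 -0.532  0.04 ]
scene G [397.2  25.9  12.9   5.2  15.9  51. ] [-0.526 -1.122  0.04 ]
scene O [274.5 173.7  30.9  14.1  87.7 287.5] [ 0.582 -0.188  0.04 ]
scene O [ 60.9 161.6   6.1  16.   76.   79. ] [ 0.971 -0.528  0.04 ]
scene O [322.5 152.5  45.   19.   90.  602.5] [ 0.44  -0.216  0.04 ]
scene O [ 85.8 110.    3.5  46.7  78.7 111.5] [ 0.862 -0.848  0.04 ]
scene O [ 14.7 113.1  13.1  32.1  80.  358. ] [ 1.04  -0.947  0.04 ]
scene O [131.8 100.7   3.3  42.8  78.7 104.5] [ 0.731 -0.847  0.04 ]
scene O [171.8  92.5   3.3  32.8  78.7  73.5] [ 0.608 -0.847  0.04 ]
scene O [106.   95.1  11.7  45.2  79.4 465. ] [ 0.786 -0.948  0.04 ]
scene O [151.4  86.2  11.1  41.   79.4 399.5] [ 0.644 -0.948  0.04 ]
scene O [180.5  80.5  10.4  11.4  76.   99. ] [ 0.547 -0.948  0.0
[... 1298 characters left out ...]
90.  262.5] [ 0.586 -2.719  0.04 ]
scene O [ 26.5   7.5  15.   53.   90.  609. ] [ 0.861 -2.809  0.04 ]
top G [517.7 249.5  19.8  22.2  65.6 396. ] [ 0.399 -0.543  0.04 ]
top G [443.3 223.4  18.7  25.6  71.6 368. ] [ 0.462 -0.353  0.04 ]
top G [317.2 220.   28.4  13.2  47.1 336. ] [ 0.465 -0.037  0.04 ]
top G [430.3 174.3  12.   18.4  45.  172.5] [ 0.588 -0.324  0.04 ]
top G [315.5 167.2   8.2   9.6   7.1  31. ] [ 0.599 -0.03   0.04 ]
top O [386.6 228.8  26.8  15.9  52.4 385. ] [ 0.446 -0.21   0.04 ]
top O [381.9 177.5  11.7  17.8  39.8  71.5] [ 0.577 -0.199  0.04 ]
top O [ 30.  109.8  56.9  18.1  74.6 650. ] [0.743 0.733 0.04 ]
top O [ 55.2 102.3  57.   18.7  76.  793. ] [0.764 0.665 0.04 ]
```

View pics/topz1.png

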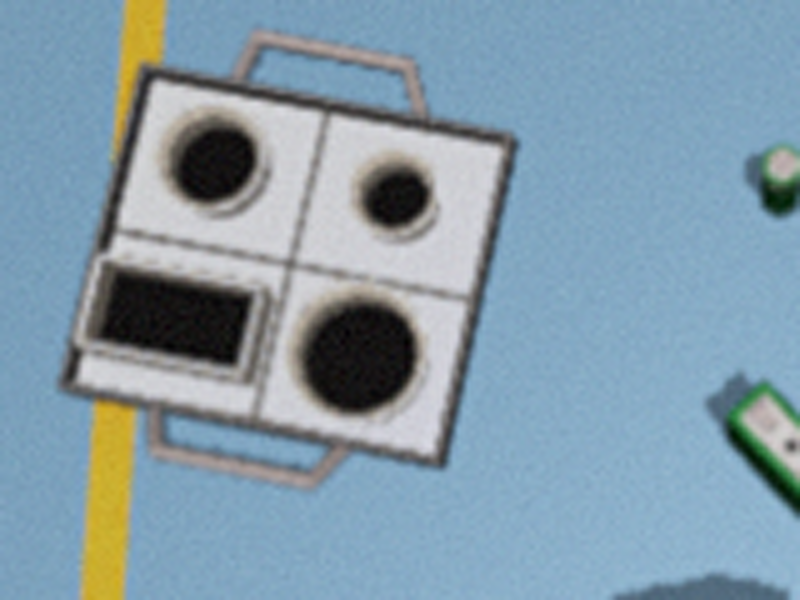

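View pics/topz2.png

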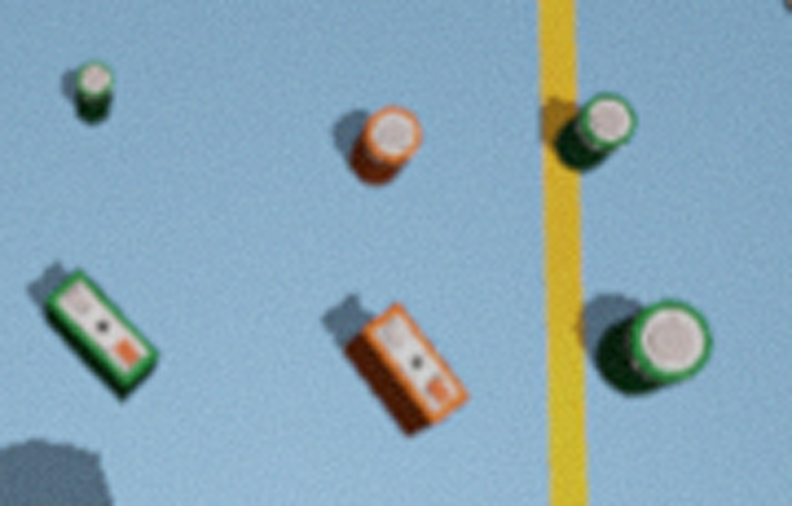

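The top zoom shows each cell's pale cap clearly, and the tray is rotated about 10°. I'll measure the cap centres and the tray.

Run:
```python
from h import *
im=cv2.imread("pics/top0.png")[:,:,::-1].copy(); c=cam("top")
seeds={"slim":(316.8,162.5,.07),"rejm":(384,175,.07),"medium":(433,172,.07),"fat":(447.5,222.5,.08),"flat":(318,219,.089),"rejf":(389.5,227,.089)}
hsv=cv2.cvtColor(im,cv2.COLOR_RGB2HSV)
for k,(x,y,z) in seeds.items():
    w=16; x0,y0=int(x-w),int(y-w)
    m=cv2.inRange(hsv[y0:y0+2*w,x0:x0+2*w],(0,0,130),(180,60,255))
    if 'flat' in k or 'rejf' in k:  # use whole top incl sleeve rim bright
        m=cv2.inRange(hsv[y0:y0+2*w,x0:x0+2*w],(0,0,150),(180,70,255))
    m=cv2.morphologyEx(m,cv2.MORPH_CLOSE,np.ones((3,3)))
    cs=cv2.findContours(m,cv2.RETR_EXTERNAL,cv2.CHAIN_APPROX_NONE)[0]
    b=max(cs,key=cv2.contourArea); M=cv2.moments(b)
    ce=(x0+M['m10']/M['m00'],y0+M['m01']/M['m00'])
    p=onz(c,[ce],z)[0]
    r=cv2.minAreaRect(np.float32(onz(c,b.reshape(-1,2)+[x0,y0],z)[:,:2]*1000))
    print(k,np.round(ce,1),p.round(4),"rect",np.round(r[0],1),np.round(r[1],1),round(r[2],1))
# tray
m=cv2.inRange(hsv,(0,0,165),(180,45,255)); k=np.zeros_like(m);k[130:235,168:272]=255;m&=k
m2=cv2.morphologyEx(m,cv2.MORPH_OPEN,np.ones((5,5))); m2=cv2.morphologyEx(m2,cv2.MORPH_CLOSE,np.ones((5,5)))
b=max(cv2.findContours(m2,cv2.RETR_EXTERNAL,cv2.CHAIN_APPROX_NONE)[0],key=cv2.contourArea)
r=cv2.minAreaRect(np.float32(onz(c,b.reshape(-1,2),.01)[:,:2]*1000)); print("tray panel",np.round(r[0],1),np.round(r[1],1),r[2])
m=cv2.inRange(hsv,(0,0,0),(180,255,60))&k
for b in cv2.findContours(m,cv2.RETR_EXTERNAL,cv2.CHAIN_APPROX_NONE)[0]:
    if cv2.contourArea(b)<50: continue
    M=cv2.moments(b);ce=(M['m10']/M['m00'],M['m01']/M['m00'])
    r=cv2.minAreaRect(np.float32(onz(c,b.reshape(-1,2),.015)[:,:2]*1000))
    print("hole",np.round(ce,1),onz(c,[ce],.02)[0].round(4),np.round(r[1],1),round(r[2],1))
```

```text
slim [316.2 162.4] [ 0.604  -0.0317  0.07  ] rect [605.1 -31.1] [15.3 14.8] 1.1
rejm [385.4 174.3] [ 0.5779 -0.2031  0.07  ] rect [ 576.1 -203.4] [37.1 27.2] 25.9
medium [433.  171.8] [ 0.5872 -0.3226  0.07  ] rect [ 585.7 -322.6] [20.3 27.7] 88.1
fat [447.4 221.8] [ 0.4611 -0.3518  0.08  ] rect [ 460.7 -352. ] [32.1 34.3] 88.3
flat [316.8 217.9] [ 0.4632 -0.0352  0.089 ] rect [460.6 -37.9] [53.9 16.9] 45.8
rejf [390.  225.2] [ 0.4491 -0.2097  0.089 ] rect [ 444.2 -209.2] [71.6 30.9] 33.6
tray panel [561.2 220.3] [187.7 163.9] 79.93378448486328
hole [231.7 201. ] [0.5115 0.1801 0.02  ] [51.7 53.8] 1.3
hole [194.5 193.1] [0.53  0.276 0.02 ] [72.1 36.4] 80.6
hole [238.8 169.3] [0.5947 0.1661 0.02  ] [25.1 29.9] 28.8
hole [202.6 162.5] [0.6108 0.2605 0.02  ] [34.8 39.1] 1.2
```

Measured tray: centre (0.561, 0.220), yaw −10.1°. All four holes match the 84/96 pitch to within 2 mm, and the floors' sizes match the cups named. First I move above the slim cell.

Request:
drive_tool(series=[38.5, -23, 0, 0, 0, 0, 1, 38.5, -23, 0, 0, 0, 0, 1, 38.5, -23, 0, 0, 0, 0, 1, 38.5, -23, 0, 0, 0, 0, 1, 38.5, -23, 0, 0, 0, 0, 1])

```text
t: 0.72
eef_pos: [0.289, -0.3481, 0.2311]
orientation: [-3.141, 0.0, 0.251]
ft_force: [0.4, -0.9, -0.0]
gripper_width: 0.0852
```

Request:
drive_tool(series=[38.5, -23, 0, 0, 0, 0, 0.7, 38.5, -23, 0, 0, 0, 0, 0.7, 38.5, -23, 0, 0, 0, 0, 0.7, 38.5, -23, 0, 0, 0, 0, 0.7, 38.5, -23, 0, 0, 0, 0, 0.7])

```text
t: 1.35
eef_pos: [0.447, -0.1889, 0.2311]
orientation: [-3.141, 0.0, 0.251]
ft_force: [0.3, -1.7, -0.1]
gripper_width: 0.0597
```

Request:
drive_tool(series=[38.5, -23, 0, 0, 0, 0, 0.7, 38.5, -23, 0, 0, 0, 0, 0.7, 38.5, -23, 0, 0, 0, 0, 0.7, 38.5, -23, 0, 0, 0, 0, 0.7, 38.5, -23, 0, 0, 0, 0, 0.7])

```text
t: 1.98
eef_pos: [0.6049, -0.0298, 0.2309]
orientation: [-3.141, 0.001, 0.251]
ft_force: [0.8, 0.1, -0.3]
gripper_width: 0.0597
```

Request:
drive_tool(series=[0, 0, 20, 0, 0, 0, 0.7, 0, 0, 0, 0, 0, 0, 0.7])

```text
t: 2.22
eef_pos: [0.6032, -0.0305, 0.2094]
orientation: [-3.14, 0.004, 0.252]
ft_force: [-0.5, 0.1, 0.8]
gripper_width: 0.0596
```

Run:
```python
from h import *
s=sensors.read_state(); im=imaging.snapshot("wrist"); c=cam("wrist",s)
cv2.imwrite("pics/w1.png",im[:,:,::-1]); np.save("w1.npy",np.r_[s['eef_pos'],s['orientation']])
print(s['t'],s['eef_pos'],s['orientation'],s['joints'],s['gripper_width'])
for b in blobs(im,*GREEN,amin=60)[0]:
    r=cv2.minAreaRect(b);print(np.round(r[0],1),np.round(r[1],1))
print(proj(c,[[.6045,-.0314,.07],[.4615,-.0365,.088]]))
```

```text
2.225 [ 0.60317355 -0.03051021  0.2094197 ] [-3.14042778  0.00373366  0.25167069] [-5.05401496e-02  3.85097299e-01  1.43387953e-01  1.33299814e+00
  8.30661811e-07  2.83938398e+00] 0.059588377592414296
[545.9 345.3] [97.2 25. ]
[588.7 267.2] [27.7 34.7]
[290.3 301.2] [88.2 53. ]
[558.  246.9] [54.2 30.7]
[316.5 177. ] [34. 21.]
[[318.55789719 185.38349139]
 [288.29834015 321.98649718]]
```

View pics/w1.png

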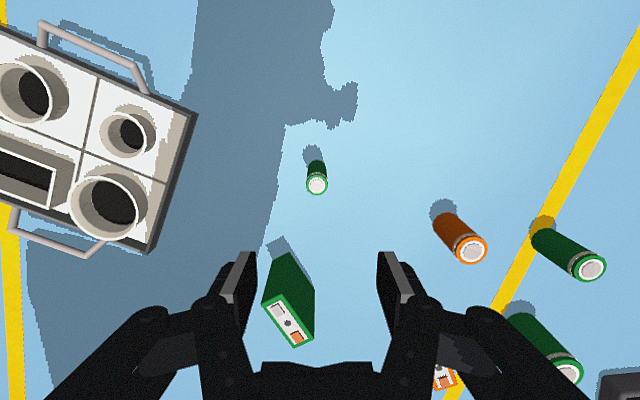

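The wrist view shows the slim cell cap at (317,184), against a predicted (318.6,185.4), so the measurement agrees to about 1 mm. Joint 6 is near its limit at this yaw, so I'll turn to yaw ≈1.2. I also measure the other caps from this picture.

```bash
cat >> h.py <<'E'
def cap(im,c,seed,z,w=22):
    hsv=cv2.cvtColor(im,cv2.COLOR_RGB2HSV); x0,y0=max(0,int(seed[0]-w)),max(0,int(seed[1]-w))
    m=cv2.inRange(hsv[y0:y0+2*w,x0:x0+2*w],(0,0,150),(180,70,255))
    b=max(cv2.findContours(m,cv2.RETR_EXTERNAL,cv2.CHAIN_APPROX_NONE)[0],key=cv2.contourArea)
    P=np.float32(onz(c,cv2.convexHull(b).reshape(-1,2)+[x0,y0],z)[:,:2]*1000)
    q,r=cv2.minEnclosingCircle(P); R=cv2.minAreaRect(P)
    return np.round(q,1),round(2*r,1),np.round(R[0],1),np.round(R[1],1),round(R[2],1)
E
python3 - <<'E'
from h import *
im=cv2.imread("pics/w1.png")[:,:,::-1].copy(); p=np.load("w1.npy"); c=cam("wrist",dict(eef_pos=p[:3],orientation=p[3:]))
for n,s,z in(("slim",(317,184),.07),("med",(591,269),.07),("fat",(568,372),.08),("flat",(288,325),.089)): print(n,cap(im,c,s,z))
print(delta([.604,-.031,.13],1.2))
E
```

```text
slim (array([604.3, -29.4]), 16.2, array([604.3, -29.5]), array([15.5, 14. ]), 14.4)
med (array([ 587.6, -319.6]), 24.1, array([ 587.5, -319.5]), array([23.1, 23.3]), 14.8)
fat (array([ 465. , -349.6]), 32.7, array([ 470.3, -352.3]), array([32.6, 14.5]), 63.2)
flat (array([461.4, -35.4]), 55.8, array([461.5, -35.4]), array([53.9, 17.4]), 44.4)
(array([ 0.72105542,  0.23126261, 80.60647964]), array([-0.00163642,  0.00167437, -0.94904265]))
```

Request:
drive_tool(series=[0, 0, 5, 0, 0, -0.158, 0.6, 0, 0, 15, 0, 0, -0.158, 0.6, 0, 0, 15, 0, 0, -0.158, 0.6, 0, 0, 15, 0, 0, -0.158, 0.6, 0, 0, 15, 0, 0, -0.158, 0.6])

```text
t: 2.9
eef_pos: [0.6041, -0.0317, 0.147]
orientation: [3.141, -0.001, 1.045]
ft_force: [-0.3, -0.4, 0.7]
gripper_width: 0.0515
```

Request:
drive_tool(series=[0, 0, 15, 0, 0, -0.158, 0.6, 0, 0, 0, 0, 0, 0, 0.6])

```text
t: 3.15
eef_pos: [0.6034, -0.0316, 0.1313]
orientation: [-3.14, 0.0, 1.197]
ft_force: [0.6, -0.7, -0.2]
gripper_width: 0.0509
```

Run:
```python
from h import *
s=sensors.read_state();print(s['eef_pos'],s['orientation'],s['joints'],s['gripper_width']);print(delta([.604,-.030,.035],1.2))
```

```text
[ 0.60338355 -0.03157499  0.13128912] [-3.14044958e+00  3.09622166e-04  1.19683789e+00] [-5.23165209e-02  4.20291032e-01 -5.27420994e-03  1.14641342e+00
  6.76104505e-05  1.89243838e+00] 0.0508627321186671
(array([ 1.72114398,  0.10856688, 96.28852691]), array([-0.00114356,  0.00030781, -0.00316228]))
```

Request:
drive_tool(series=[1.5, 0, 30, 0, 0, 0, 0.6, 0, 0, 30, 0, 0, 0, 0.6, 0, 0, 25, 0, 0, 0, 0.6, 0, 0, 11, 0, 0, 0, 0.6, 0, 0, 0, 0, 0, 0, 0.4])

```text
t: 3.78
eef_pos: [0.6047, -0.0298, 0.0357]
orientation: [-3.141, -0.0, 1.197]
ft_force: [0.3, 0.1, -0.6]
gripper_width: 0.0348
```

Request:
drive_tool(series=[0, 0, 0, 0, 0, 0, 0.3, 0, 0, 0, 0, 0, 0, 0.15, 0, 0, 0, 0, 0, 0, 0, 0, 0, 0, 0, 0, 0, 0, 0, 0, 0, 0, 0, 0, 0])

```text
t: 4.4
eef_pos: [0.6055, -0.0296, 0.0366]
orientation: [3.14, -0.001, 1.199]
ft_force: [-0.4, -0.1, 6.3]
gripper_width: 0.0196
```

Request:
drive_tool(series=[0, 0, -10, 0, 0, 0, 0, 0, 0, -30, 0, 0, 0, 0, 0, 0, -35, 0, 0, 0, 0, 0, 0, -30, 0, 0, 0, 0, 0, 0, 0, 0, 0, 0, 0])

```text
t: 5.03
eef_pos: [0.6061, -0.0296, 0.1433]
orientation: [3.137, -0.002, 1.199]
ft_force: [0.2, -0.6, -0.7]
gripper_width: 0.0196
```

Run:
```python
from h import *
s=sensors.read_state();print(s['t'],s['eef_pos'],s['ft_force'],s['gripper_width'])
cv2.imwrite("pics/w2.png",imaging.snapshot("wrist")[:,:,::-1]);np.save("w2.npy",np.r_[s['eef_pos'],s['orientation']])
print(delta([.594,.166,.139],1.2))
```

```text
5.025 [ 0.60612925 -0.02962932  0.1433371 ] [ 0.160989   -0.61528645 -0.69602122] 0.01964603464480783
(array([178.14608422, -81.58479749,   2.52196446]), array([ 0.00210473, -0.00081646, -0.00130739]))
```

View pics/w2.png

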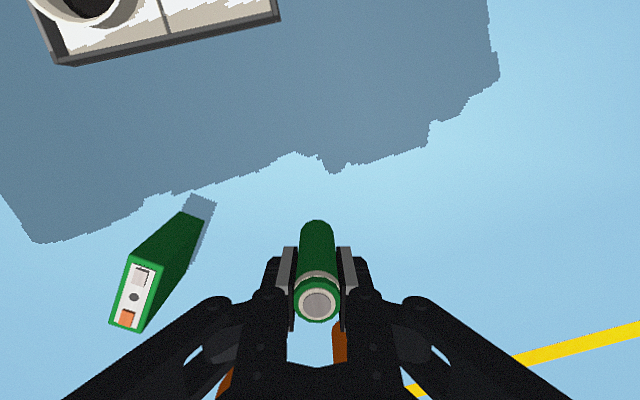

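The slim cell (316,300) is held upright between the pads. Next I carry it over the slim cup.

Request:
drive_tool(series=[35.6, -16.3, 0, 0, 0, 0, 0, 35.6, -16.3, 0, 0, 0, 0, 0, 35.6, -16.3, 0, 0, 0, 0, 0, 35.6, -16.3, 0, 0, 0, 0, 0, 35.6, -16.3, 0, 0, 0, 0, 0])

```text
t: 5.7
eef_pos: [0.5925, 0.1669, 0.139]
orientation: [-3.14, 0.001, 1.199]
ft_force: [1.2, 0.2, 0.4]
gripper_width: 0.0193
```

Request:
drive_tool(series=[0, 0, 0, 0, 0, 0, 0])

```text
t: 5.82
eef_pos: [0.5924, 0.1681, 0.1389]
orientation: [-3.14, 0.001, 1.202]
ft_force: [-0.6, 0.1, -0.7]
gripper_width: 0.0196
```

Run:
```python
from h import *
s=sensors.read_state();print(s['t'],s['eef_pos'],s['orientation'],s['ft_force'],s['gripper_width'])
im=imaging.snapshot("wrist")[:,:,::-1].copy();np.save("w3.npy",np.r_[s['eef_pos'],s['orientation']])
cv2.imwrite("pics/w3.png",im);c=cam("wrist",s)
th=np.linspace(0,6.283,40)
C=np.array([.561,.220]);a=np.radians(-10.07);R=np.array([[np.cos(a),-np.sin(a)],[np.sin(a),np.cos(a)]])
for (x,y),r in(((42,-48),21.5),((-42,-48),34),((42,48),27)):
    q=C+R@np.array([x,y])/1000; print(q)
    P=np.c_[q[0]+r/1000*np.cos(th),q[1]+r/1000*np.sin(th),th*0+.036]
    cv2.polylines(im,[np.int32(proj(c,P))],True,(255,0,255),1)
cv2.imwrite("pics/w3o.png",im);print(delta([.594,.166,.0456],1.2))
```

```text
5.825 [0.59238216 0.16813507 0.13887306] [-3.13958777e+00  8.09741784e-04  1.20206083e+00] [-0.58528625  0.06947163 -0.74146936] 0.019607670291583758
[0.59396013 0.1653957 ]
[0.51125416 0.1800832 ]
[0.61074584 0.2599168 ]
(array([-1.88760892e-02,  1.80730218e+00,  9.34034222e+01]), array([-0.00173646,  0.00134539,  0.00103673]))
```

View pics/w3o.png

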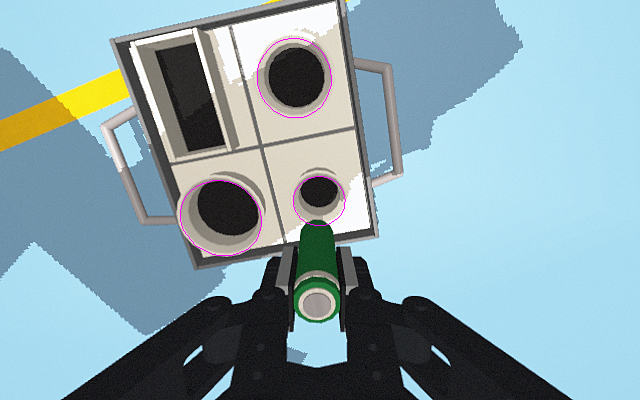

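The overlay of the predicted rims falls on the medium (295,78), fat (221,215) and slim (320,200) cups, so I can lower the cell.

Request:
drive_tool(series=[0, 1.8, 20, 0, 0, 0, 0, 0, 0, 25, 0, 0, 0, 0, 0, 0, 25, 0, 0, 0, 0, 0, 0, 13, 0, 0, 0, 0, 0, 0, 6, 0, 0, 0, 0])

```text
t: 6.5
eef_pos: [0.5948, 0.1644, 0.0506]
orientation: [-3.141, 0.001, 1.198]
ft_force: [0.2, -0.3, -0.6]
gripper_width: 0.0192
```

Request:
drive_tool(series=[0, 0, 1, 0, 0, 0, 0, 0, 0, 1, 0, 0, 0, 0, 0, 0, 0, 0, 0, 0, 0])

```text
t: 6.88
eef_pos: [0.5954, 0.1653, 0.0499]
orientation: [3.141, -0.001, 1.199]
ft_force: [-0.5, 0.0, -0.2]
gripper_width: 0.019
```

Request:
drive_tool(series=[0, 0, 1, 0, 0, 0, 0, 0, 0, 1, 0, 0, 0, 0, 0, 0, 0, 0, 0, 0, 0])

```text
t: 7.25
eef_pos: [0.595, 0.1652, 0.0472]
orientation: [-3.141, -0.0, 1.199]
ft_force: [-0.0, 0.1, -1.2]
gripper_width: 0.0196
```

Request:
drive_tool(series=[0, 0, 1, 0, 0, 0, 0, 0, 0, 0, 0, 0, 0, 0])

```text
t: 7.5
eef_pos: [0.595, 0.1652, 0.0462]
orientation: [-3.141, 0.0, 1.199]
ft_force: [-0.0, -0.4, -0.2]
gripper_width: 0.0197
```

Request:
drive_tool(series=[0, 0, 1, 0, 0, 0, 0, 0, 0, 0, 0, 0, 0, 0])

```text
t: 7.75
eef_pos: [0.5952, 0.1653, 0.0457]
orientation: [3.141, -0.0, 1.199]
ft_force: [-0.9, -0.6, 3.4]
gripper_width: 0.0195
```

Request:
drive_tool(series=[0, 0, 1, 0, 0, 0, 0, 0, 0, 0, 0, 0, 0, 0])

```text
t: 8.0
eef_pos: [0.5953, 0.1653, 0.0456]
orientation: [3.141, -0.001, 1.199]
ft_force: [-2.6, -0.9, 11.9]
gripper_width: 0.0193
```

It touched the floor at the expected height (0.0456), so I release.

Request:
drive_tool(series=[0, 0, -0.7, 0, 0, 0, 0, 0, 0, 0, 0, 0, 0, 0.3, 0, 0, 0, 0, 0, 0, 0.4, 0, 0, 0, 0, 0, 0, 0.5, 0, 0, 0, 0, 0, 0, 0.5])

```text
t: 8.62
eef_pos: [0.5951, 0.1652, 0.0449]
orientation: [-3.141, 0.0, 1.199]
ft_force: [1.4, -0.8, 0.8]
gripper_width: 0.0426
```

Request:
drive_tool(series=[0, 0, -15, 0, 0, 0, 0.5, 0, 0, -30, 0, 0, 0, 0.5, 0, 0, -40, 0, 0, 0, 0.5, 0, 0, -50, 0, 0, 0, 0.5, 0, 0, 0, 0, 0, 0, 0.7])

```text
t: 9.25
eef_pos: [0.5973, 0.1658, 0.1854]
orientation: [3.135, -0.005, 1.199]
ft_force: [0.8, 0.1, -0.9]
gripper_width: 0.0591
```

Run:
```python
from h import *
s=sensors.read_state();print(s['t'],s['eef_pos'],s['orientation'],s['ft_force'],s['gripper_width'])
im=imaging.snapshot("wrist");np.save("w4.npy",np.r_[s['eef_pos'],s['orientation']])
cv2.imwrite("pics/w4.png",im[:,:,::-1]);print(delta([.587,-.321,.19],1.2))
```

```text
9.25 [0.5972831  0.16582251 0.18540614] [ 3.1350636  -0.00500576  1.19888474] [ 0.80281684  0.09499361 -0.88936236] 0.05914904534163133
(array([-456.56298791,  168.25532496,   -7.81239805]), array([ 0.00376292, -0.00295578, -0.00122841]))
```

View pics/w4.png

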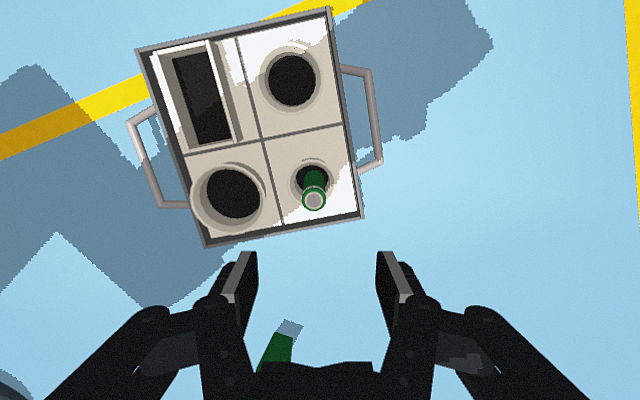

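The slim cell stands upright in its cup (cap at (314,198)). Next is the medium cell.

Request:
drive_tool(series=[-45.6, 16.8, -1, 0, 0, 0, 0.8, -45.6, 16.8, -1, 0, 0, 0, 0.8, -45.6, 16.8, -1, 0, 0, 0, 0.8, -45.6, 16.8, -1, 0, 0, 0, 0.8, -45.6, 16.8, -1, 0, 0, 0, 0.8])

```text
t: 9.93
eef_pos: [0.5896, -0.0792, 0.1842]
orientation: [-3.14, 0.0, 1.199]
ft_force: [0.3, 0.6, 0.0]
gripper_width: 0.0683
```

Request:
drive_tool(series=[-45.6, 16.8, 0, 0, 0, 0, 0.8, -45.6, 16.8, 0, 0, 0, 0, 0.8, -45.6, 16.8, 0, 0, 0, 0, 0.8, -45.6, 16.8, 0, 0, 0, 0, 0.8, -45.6, 16.8, 0, 0, 0, 0, 0.8])

```text
t: 10.55
eef_pos: [0.5851, -0.322, 0.184]
orientation: [-3.14, -0.0, 1.199]
ft_force: [-0.1, -0.5, -0.1]
gripper_width: 0.0687
```

Request:
drive_tool(series=[0, 0, 0, 0, 0, 0, 0.8, 0, 0, 0, 0, 0, 0, 0.8])

```text
t: 10.8
eef_pos: [0.5853, -0.3202, 0.1841]
orientation: [-3.14, -0.001, 1.198]
ft_force: [0.7, -0.1, 0.0]
gripper_width: 0.0682
```

Run:
```python
from h import *
s=sensors.read_state();print(s['t'],s['eef_pos'],s['orientation'],s['joints'],s['gripper_width'])
im=imaging.snapshot("wrist");np.save("w5.npy",np.r_[s['eef_pos'],s['orientation']]);c=cam("wrist",s)
cv2.imwrite("pics/w5.png",im[:,:,::-1]);print(delta([.587,-.321,.0355],1.2))
print(proj(c,[[.587,-.321,.07],[.462,-.351,.08]]))
```

```text
10.8 [ 0.58528321 -0.32022008  0.18406365] [-3.13967219e+00 -6.66942752e-04  1.19824407e+00] [-5.00820503e-01  5.04478435e-01  2.73077213e-01  1.34138511e+00
  4.15802928e-04  1.44252702e+00] 0.06818150344263546
(array([ -0.75681489,   2.05564579, 148.90515817]), array([-0.00143499, -0.00057633, -0.00077636]))
[[318.45941027 195.64122549]
 [201.22505112 276.5963067 ]]
```

View pics/w5.png

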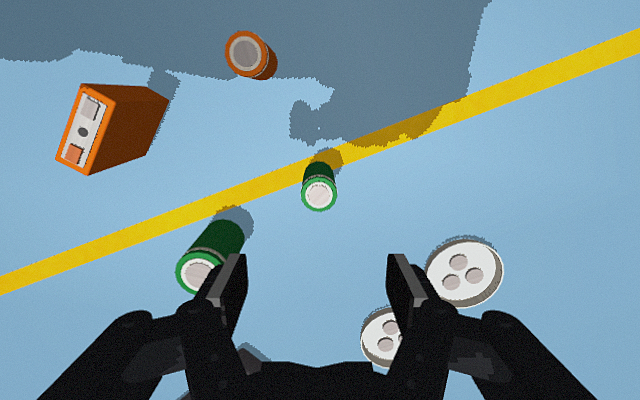

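The medium cap is at (319,194), against a predicted (318,196). I'll descend and grip.

Request:
drive_tool(series=[-0.8, 1.8, 40, 0, 0, 0, 0.75, 0, 0, 45, 0, 0, 0, 0.75, 0, 0, 35, 0, 0, 0, 0.75, 0, 0, 20, 0, 0, 0, 0.75, 0, 0, 8, 0, 0, 0, 0.7])

```text
t: 11.48
eef_pos: [0.5868, -0.3202, 0.0358]
orientation: [-3.139, -0.001, 1.201]
ft_force: [-0.5, 0.0, -0.1]
gripper_width: 0.0595
```

Request:
drive_tool(series=[0, 0, 0, 0, 0, 0, 0.55, 0, 0, 0, 0, 0, 0, 0.4, 0, 0, 0, 0, 0, 0, 0.25, 0, 0, 0, 0, 0, 0, 0, 0, 0, 0, 0, 0, 0, 0])

```text
t: 12.1
eef_pos: [0.5878, -0.3222, 0.0383]
orientation: [3.14, -0.0, 1.199]
ft_force: [-0.8, 2.2, 7.1]
gripper_width: 0.0305
```

Request:
drive_tool(series=[0, 0, -10, 0, 0, 0, 0, 0, 0, -30, 0, 0, 0, 0, 0, 0, -35, 0, 0, 0, 0, 0, 0, -45, 0, 0, 0, 0, 0, 0, 0, 0, 0, 0, 0])

```text
t: 12.72
eef_pos: [0.5891, -0.3232, 0.1616]
orientation: [3.135, 0.001, 1.199]
ft_force: [-1.1, -0.2, -2.0]
gripper_width: 0.0306
```

Run:
```python
from h import *
s=sensors.read_state();print(s['t'],s['eef_pos'],s['orientation'],s['ft_force'],s['gripper_width'])
im=imaging.snapshot("wrist");np.save("w6.npy",np.r_[s['eef_pos'],s['orientation']])
cv2.imwrite("pics/w6.png",im[:,:,::-1]);print(delta([.6107,.260,.155],1.2))
```

```text
12.725 [ 0.58906192 -0.32323458  0.16159675] [3.13453506e+00 9.15870112e-04 1.19857261e+00] [-1.08388292 -0.21661989 -1.96308058] 0.03064965012846734
(array([ 551.01804827, -190.8388508 ,    3.1774623 ]), array([ 0.00369128,  0.00049701, -0.00134313]))
```

View pics/w6.png

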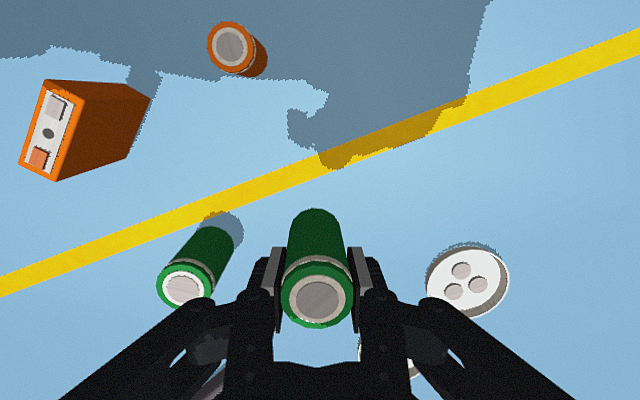

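The medium cell is held upright at (317,295). I carry it to the medium cup, with its underside at about 0.12 m, clear of everything.

Request:
drive_tool(series=[45.9, -15.9, 0, 0, 0, 0, 0, 45.9, -15.9, 0, 0, 0, 0, 0, 45.9, -15.9, 0, 0, 0, 0, 0, 45.9, -15.9, 0, 0, 0, 0, 0, 45.9, -15.9, 0, 0, 0, 0, 0])

```text
t: 13.4
eef_pos: [0.5957, -0.0778, 0.1557]
orientation: [-3.139, 0.0, 1.199]
ft_force: [0.8, 0.1, -1.5]
gripper_width: 0.0305
```

Request:
drive_tool(series=[45.9, -15.9, 0, 0, 0, 0, 0, 45.9, -15.9, 0, 0, 0, 0, 0, 45.9, -15.9, 0, 0, 0, 0, 0, 45.9, -15.9, 0, 0, 0, 0, 0, 45.9, -15.9, 0, 0, 0, 0, 0])

```text
t: 14.02
eef_pos: [0.6051, 0.1646, 0.1557]
orientation: [-3.14, 0.001, 1.199]
ft_force: [0.4, -0.0, -1.2]
gripper_width: 0.0306
```

Request:
drive_tool(series=[45.9, -15.9, 0, 0, 0, 0, 0, 45.9, -15.9, 0, 0, 0, 0, 0, 0, 0, 0, 0, 0, 0, 0, 0, 0, 0, 0, 0, 0, 0])

```text
t: 14.52
eef_pos: [0.609, 0.26, 0.1558]
orientation: [-3.14, 0.002, 1.199]
ft_force: [-0.4, -0.7, -1.5]
gripper_width: 0.0303
```

Run:
```python
from h import *
s=sensors.read_state();print(s['t'],s['eef_pos'],s['orientation'],s['ft_force'],s['gripper_width'])
im=imaging.snapshot("wrist");np.save("w7.npy",np.r_[s['eef_pos'],s['orientation']])
cv2.imwrite("pics/w7.png",im[:,:,::-1]);print(delta([.6107,.260,.047],1.2))
```

```text
14.525 [0.60896338 0.26003462 0.15575559] [-3.14012897e+00  1.81545137e-03  1.19937578e+00] [-0.39170763 -0.70694074 -1.46111424] 0.030266327940633313
(array([  1.21007941,   1.31954842, 109.12925809]), array([-0.00114504,  0.00143086, -0.00163103]))
```

View pics/w7.png

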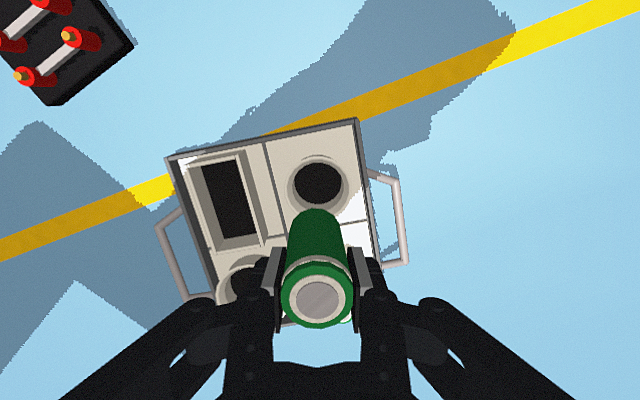

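Request:
drive_tool(series=[1, 1, 25, 0, 0, 0, 0, 0, 0, 30, 0, 0, 0, 0, 0, 0, 28, 0, 0, 0, 0, 0, 0, 14, 0, 0, 0, 0, 0, 0, 6, 0, 0, 0, 0])

```text
t: 15.2
eef_pos: [0.611, 0.2601, 0.0536]
orientation: [-3.141, 0.0, 1.198]
ft_force: [0.2, -0.5, -1.5]
gripper_width: 0.0306
```

Request:
drive_tool(series=[0, 0, 1.5, 0, 0, 0, 0, 0, 0, 1.5, 0, 0, 0, 0, 0, 0, 0, 0, 0, 0, 0])

```text
t: 15.58
eef_pos: [0.6113, 0.2612, 0.0516]
orientation: [3.141, -0.001, 1.199]
ft_force: [-0.7, -0.3, -2.0]
gripper_width: 0.0304
```

Request:
drive_tool(series=[0, 0, 1, 0, 0, 0, 0, 0, 0, 1, 0, 0, 0, 0, 0, 0, 0, 0, 0, 0, 0])

```text
t: 15.95
eef_pos: [0.6109, 0.261, 0.049]
orientation: [-3.141, 0.0, 1.199]
ft_force: [0.4, 1.0, -2.1]
gripper_width: 0.0304
```

Request:
drive_tool(series=[0, 0, 1, 0, 0, 0, 0, 0, 0, 0, 0, 0, 0, 0])

```text
t: 16.2
eef_pos: [0.6109, 0.2609, 0.0479]
orientation: [-3.141, 0.0, 1.199]
ft_force: [-0.1, 0.0, -1.7]
gripper_width: 0.0308
```

Request:
drive_tool(series=[0, 0, 1, 0, 0, 0, 0, 0, 0, 0, 0, 0, 0, 0])

```text
t: 16.45
eef_pos: [0.6111, 0.261, 0.0474]
orientation: [3.141, -0.0, 1.199]
ft_force: [-2.1, -0.1, 2.0]
gripper_width: 0.0308
```

Request:
drive_tool(series=[0, 0, 0.5, 0, 0, 0, 0, 0, 0, 0, 0, 0, 0, 0])

```text
t: 16.7
eef_pos: [0.6111, 0.2611, 0.0474]
orientation: [3.141, -0.001, 1.199]
ft_force: [-1.8, -0.7, 6.6]
gripper_width: 0.0307
```

Request:
drive_tool(series=[0, 0, 0, 0, 0, 0, 0.42, 0, 0, 0, 0, 0, 0, 0.5, 0, 0, 0, 0, 0, 0, 0.6, 0, 0, 0, 0, 0, 0, 0.65, 0, 0, 0, 0, 0, 0, 0.65])

```text
t: 17.32
eef_pos: [0.611, 0.261, 0.0465]
orientation: [-3.141, -0.0, 1.199]
ft_force: [-0.4, -1.1, -0.4]
gripper_width: 0.0555
```

Request:
drive_tool(series=[0, 0, -15, 0, 0, 0, 0.65, 0, 0, -30, 0, 0, 0, 0.65, 0, 0, -40, 0, 0, 0, 0.65, 0, 0, -50, 0, 0, 0, 0.65, 0, 0, 0, 0, 0, 0, 0.8])

```text
t: 17.95
eef_pos: [0.6131, 0.2619, 0.1873]
orientation: [3.136, -0.006, 1.199]
ft_force: [1.0, 0.3, -0.0]
gripper_width: 0.0684
```

Run:
```python
from h import *
s=sensors.read_state();print(s['t'],s['eef_pos'],s['orientation'],s['ft_force'],s['gripper_width'])
im=imaging.snapshot("wrist");np.save("w8.npy",np.r_[s['eef_pos'],s['orientation']])
cv2.imwrite("pics/w8.png",im[:,:,::-1]);print(delta([.462,-.351,.19],1.2))
```

```text
17.95 [0.61308103 0.26186046 0.18734553] [ 3.13550818 -0.00607733  1.19885639] [ 1.00568074  0.3479358  -0.03334456] 0.06837253360373127
(array([-625.09897834,   82.771864  ,   -7.20066279]), array([ 0.00356954, -0.00360053, -0.00118243]))
```

View pics/w8.png

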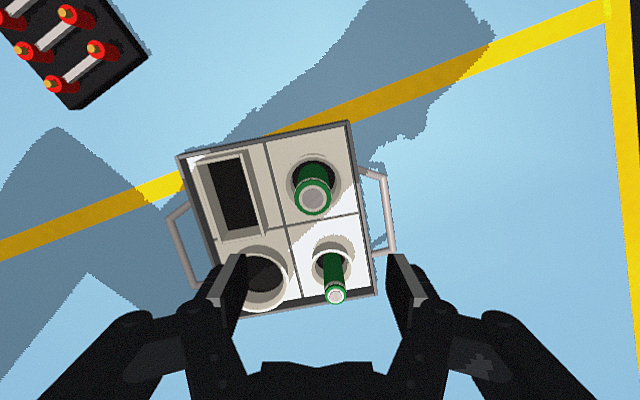

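The medium cell (313,195) and slim cell (335,293) both stand upright in their cups. Next is the fat cell.

Request:
drive_tool(series=[-48.1, 6.4, -1, 0, 0, 0, 0.95, -48.1, 6.4, -1, 0, 0, 0, 0.95, -48.1, 6.4, -1, 0, 0, 0, 0.95, -48.1, 6.4, -1, 0, 0, 0, 0.95, -48.1, 6.4, -1, 0, 0, 0, 0.95])

```text
t: 18.62
eef_pos: [0.5523, 0.0239, 0.186]
orientation: [-3.14, 0.0, 1.199]
ft_force: [0.1, -0.8, 0.6]
gripper_width: 0.0809
```

Request:
drive_tool(series=[-48.1, 6.4, -1, 0, 0, 0, 0.95, -48.1, 6.4, -1, 0, 0, 0, 0.95, -48.1, 6.4, 0, 0, 0, 0, 0.95, -48.1, 6.4, 0, 0, 0, 0, 0.95, -48.1, 6.4, 0, 0, 0, 0, 0.95])

```text
t: 19.25
eef_pos: [0.4947, -0.2117, 0.188]
orientation: [-3.14, -0.0, 1.199]
ft_force: [-0.2, -0.6, -0.7]
gripper_width: 0.081
```

Request:
drive_tool(series=[-48.1, 6.4, 0, 0, 0, 0, 0.95, -48.1, 6.4, 0, 0, 0, 0, 0.95, -48.1, 6.4, 0, 0, 0, 0, 0.95, 0, 0, 0, 0, 0, 0, 0.95, 0, 0, 0, 0, 0, 0, 0.95])

```text
t: 19.88
eef_pos: [0.4607, -0.3514, 0.1878]
orientation: [-3.14, -0.001, 1.198]
ft_force: [0.2, 1.3, -0.2]
gripper_width: 0.0814
```

Run:
```python
from h import *
s=sensors.read_state();print(s['t'],s['eef_pos'],s['orientation'],s['ft_force'],s['gripper_width'])
im=imaging.snapshot("wrist");np.save("w9.npy",np.r_[s['eef_pos'],s['orientation']]);c=cam("wrist",s)
cv2.imwrite("pics/w9.png",im[:,:,::-1]);print(delta([.462,-.351,.040],1.2),proj(c,[[.462,-.351,.08]]))
```

```text
19.875 [ 0.46067897 -0.35139247  0.18782038] [-3.14001395e+00 -8.17055967e-04  1.19812421e+00] [ 0.23057521  1.33693918 -0.16372891] 0.08143187210553453
(array([  0.24903145,   1.0753117 , 148.07441845]), array([-0.00110884, -0.00063806, -0.00086183])) [[317.50726172 196.87310423]]
```

View pics/w9.png

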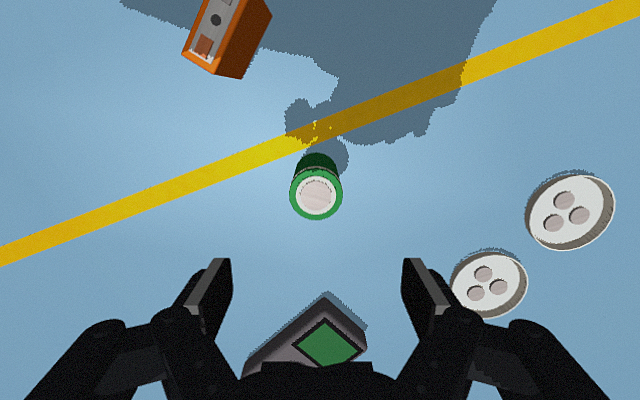

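The fat cap is at (316,195), against a predicted (317.5,197), about 1 mm off. I'll descend and grip.

Request:
drive_tool(series=[1, 0.8, 40, 0, 0, 0, 0.95, 0, 0, 45, 0, 0, 0, 0.95, 0, 0, 35, 0, 0, 0, 0.95, 0, 0, 20, 0, 0, 0, 0.95, 0, 0, 8, 0, 0, 0, 0.85])

```text
t: 20.55
eef_pos: [0.4621, -0.3495, 0.0394]
orientation: [-3.14, -0.001, 1.201]
ft_force: [0.1, 0.9, 1.7]
gripper_width: 0.0727
```

Request:
drive_tool(series=[0, 0, 0, 0, 0, 0, 0.7, 0, 0, 0, 0, 0, 0, 0.55, 0, 0, 0, 0, 0, 0, 0.4, 0, 0, 0, 0, 0, 0, 0, 0, 0, 0, 0, 0, 0, 0])

```text
t: 21.18
eef_pos: [0.4624, -0.3511, 0.0417]
orientation: [3.141, -0.0, 1.199]
ft_force: [-3.4, 2.5, 5.7]
gripper_width: 0.0446
```

Request:
drive_tool(series=[0, 0, -8, 0, 0, 0, 0, 0, 0, -25, 0, 0, 0, 0, 0, 0, -35, 0, 0, 0, 0, 0, 0, -45, 0, 0, 0, 0, 0, 0, -7, 0, 0, 0, 0])

```text
t: 21.8
eef_pos: [0.4638, -0.3523, 0.1639]
orientation: [3.136, 0.001, 1.199]
ft_force: [0.7, -0.1, -4.6]
gripper_width: 0.0444
```

Run:
```python
from h import *
s=sensors.read_state();print(s['t'],s['eef_pos'],s['orientation'],s['ft_force'],s['gripper_width'])
im=imaging.snapshot("wrist");np.save("w10.npy",np.r_[s['eef_pos'],s['orientation']])
cv2.imwrite("pics/w10.png",im[:,:,::-1]);print(delta([.5113,.1801,.16],1.2))
```

```text
21.8 [ 0.46382469 -0.35232084  0.16391004] [3.13596284e+00 1.49835406e-03 1.19876146e+00] [ 0.68446733 -0.09562068 -4.57534848] 0.0443680333808755
(array([ 513.0744673 , -148.69392121,    1.74747749]), array([ 0.00388725,  0.00099271, -0.00123824]))
```

View pics/w10.png

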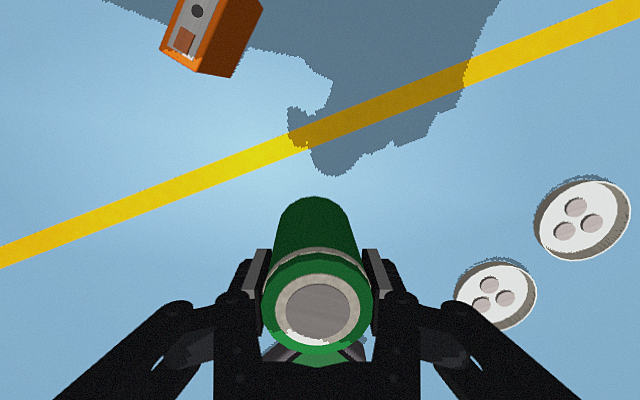

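The fat cell is gripped upright (316,300). I carry it to its cup.

Request:
drive_tool(series=[46.6, -13.5, -2, 0, 0, 0, 0, 46.6, -13.5, -2, 0, 0, 0, 0, 46.6, -13.5, -2, 0, 0, 0, 0, 46.6, -13.5, 0, 0, 0, 0, 0, 46.6, -13.5, 0, 0, 0, 0, 0])

```text
t: 22.48
eef_pos: [0.4833, -0.1079, 0.165]
orientation: [-3.14, 0.0, 1.199]
ft_force: [0.5, -1.5, -4.1]
gripper_width: 0.0446
```

Request:
drive_tool(series=[46.6, -13.5, 0, 0, 0, 0, 0, 46.6, -13.5, 0, 0, 0, 0, 0, 46.6, -13.5, 0, 0, 0, 0, 0, 46.6, -13.5, 0, 0, 0, 0, 0, 46.6, -13.5, 0, 0, 0, 0, 0])

```text
t: 23.1
eef_pos: [0.5051, 0.1334, 0.1649]
orientation: [-3.14, 0.001, 1.199]
ft_force: [0.9, 0.6, -4.9]
gripper_width: 0.0449
```

Request:
drive_tool(series=[46.6, -13.5, 0, 0, 0, 0, 0, 0, 0, 0, 0, 0, 0, 0, 0, 0, 0, 0, 0, 0, 0])

```text
t: 23.48
eef_pos: [0.5094, 0.1801, 0.1651]
orientation: [-3.14, 0.002, 1.2]
ft_force: [0.6, -0.7, -4.2]
gripper_width: 0.0447
```

Run:
```python
from h import *
s=sensors.read_state();print(s['t'],s['eef_pos'],s['orientation'],s['ft_force'],s['gripper_width'])
im=imaging.snapshot("wrist");np.save("w11.npy",np.r_[s['eef_pos'],s['orientation']])
cv2.imwrite("pics/w11.png",im[:,:,::-1]);print(delta([.5113,.1801,.0505],1.2))
```

```text
23.475 [0.50938519 0.18011111 0.16507315] [-3.13967449e+00  1.89264126e-03  1.19958825e+00] [ 0.61573082 -0.67548868 -4.16360943] 0.04470128041341394
(array([  1.23837088,   1.61101236, 114.93428269]), array([-0.00149099,  0.0015269 , -0.00141441]))
```

View pics/w11.png

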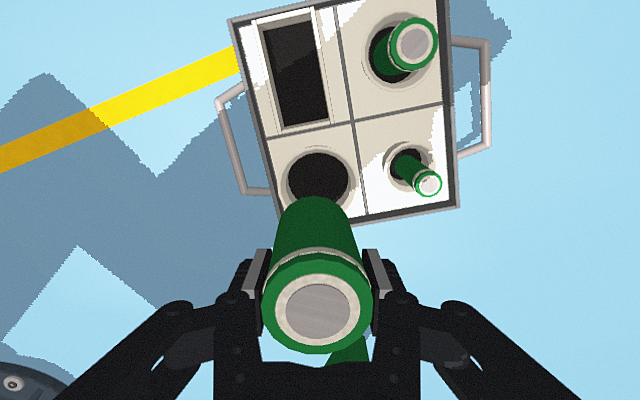

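The fat cup (318,180) lines up with the fat cell, so I lower it.

Request:
drive_tool(series=[1.2, 1.4, 25, 0, 0, 0, 0, 0, 0, 33, 0, 0, 0, 0, 0, 0, 30, 0, 0, 0, 0, 0, 0, 14, 0, 0, 0, 0, 0, 0, 6, 0, 0, 0, 0])

```text
t: 24.15
eef_pos: [0.5119, 0.1802, 0.0582]
orientation: [-3.141, 0.0, 1.198]
ft_force: [0.4, -0.7, -4.5]
gripper_width: 0.0446
```

Request:
drive_tool(series=[0, 0, 1.5, 0, 0, 0, 0, 0, 0, 1.5, 0, 0, 0, 0, 0, 0, 0, 0, 0, 0, 0])

```text
t: 24.52
eef_pos: [0.5124, 0.1811, 0.0561]
orientation: [3.141, -0.001, 1.199]
ft_force: [-0.1, 0.2, -4.1]
gripper_width: 0.0447
```

Request:
drive_tool(series=[0, 0, 1, 0, 0, 0, 0, 0, 0, 0, 0, 0, 0, 0])

```text
t: 24.78
eef_pos: [0.5121, 0.181, 0.0546]
orientation: [3.142, -0.0, 1.199]
ft_force: [0.6, 0.3, -4.0]
gripper_width: 0.045
```

Request:
drive_tool(series=[0, 0, 1, 0, 0, 0, 0, 0, 0, 0, 0, 0, 0, 0])

```text
t: 25.02
eef_pos: [0.512, 0.181, 0.0534]
orientation: [-3.141, 0.0, 1.199]
ft_force: [0.3, -0.3, -4.9]
gripper_width: 0.0449
```

Request:
drive_tool(series=[0, 0, 1, 0, 0, 0, 0, 0, 0, 1, 0, 0, 0, 0, 0, 0, 0, 0, 0, 0, 0])

```text
t: 25.4
eef_pos: [0.512, 0.1809, 0.0514]
orientation: [-3.141, 0.0, 1.199]
ft_force: [-0.7, -0.0, -3.5]
gripper_width: 0.045
```

Request:
drive_tool(series=[0, 0, 1, 0, 0, 0, 0, 0, 0, 0, 0, 0, 0, 0])

```text
t: 25.65
eef_pos: [0.5121, 0.181, 0.0508]
orientation: [3.141, -0.0, 1.199]
ft_force: [-1.6, -0.2, -0.3]
gripper_width: 0.0447
```

Request:
drive_tool(series=[0, 0, 0.7, 0, 0, 0, 0, 0, 0, 0, 0, 0, 0, 0])

```text
t: 25.9
eef_pos: [0.5122, 0.1812, 0.0507]
orientation: [3.141, -0.001, 1.199]
ft_force: [-2.9, -0.1, 7.1]
gripper_width: 0.045
```

Request:
drive_tool(series=[0, 0, 0, 0, 0, 0, 0.58, 0, 0, 0, 0, 0, 0, 0.65, 0, 0, 0, 0, 0, 0, 0.75, 0, 0, 0, 0, 0, 0, 0.8, 0, 0, 0, 0, 0, 0, 0.8])

```text
t: 26.52
eef_pos: [0.5121, 0.181, 0.0498]
orientation: [-3.142, -0.0, 1.199]
ft_force: [-0.2, 0.4, -1.2]
gripper_width: 0.0682
```

Request:
drive_tool(series=[0, 0, -15, 0, 0, 0, 0.8, 0, 0, -30, 0, 0, 0, 0.8, 0, 0, -40, 0, 0, 0, 0.8, 0, 0, -50, 0, 0, 0, 0.8, 0, 0, 0, 0, 0, 0, 0.8])

```text
t: 27.15
eef_pos: [0.5142, 0.1817, 0.1897]
orientation: [3.136, -0.005, 1.199]
ft_force: [0.2, 0.1, -1.0]
gripper_width: 0.0683
```

Run:
```python
from h import *
s=sensors.read_state();print(s['t'],s['eef_pos'],s['orientation'],s['ft_force'],s['gripper_width'])
im=imaging.snapshot("wrist");np.save("w12.npy",np.r_[s['eef_pos'],s['orientation']])
cv2.imwrite("pics/w12.png",im[:,:,::-1]);print(delta([.4615,-.0355,.19],.79))
```

```text
27.15 [0.51415105 0.18170081 0.18972594] [ 3.13574712 -0.00516658  1.19884755] [ 0.16660838  0.09084041 -0.99367241] 0.06830981243657376
(array([-220.73968744,   30.73242549,   -3.16086434]), array([ 0.00268707, -0.00362231,  0.40877617]))
```

View pics/w12.png

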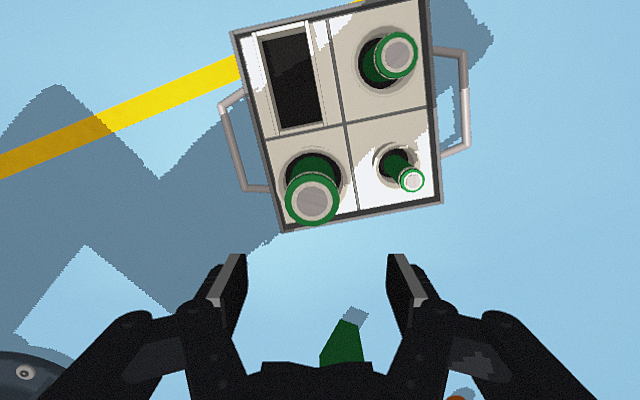

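All three round cells stand in their cups. Next is the flat cell, with the jaws across its 26 mm side (yaw ≈0.79).

Request:
drive_tool(series=[-44.1, 6.2, -1, 0, 0, 0, 0.75, -44.1, 6.2, -1, 0, 0, 0, 0.75, -44.1, 6.2, -1, 0, 0, 0, 0.75, -44.1, 6.2, 0, 0, 0, 0, 0.75, -44.1, 6.2, 0, 0, 0, 0, 0.75])

```text
t: 27.82
eef_pos: [0.4596, -0.0369, 0.1872]
orientation: [-3.14, 0.0, 1.199]
ft_force: [0.2, 0.8, 0.2]
gripper_width: 0.0642
```

Request:
drive_tool(series=[0, 0, 0, 0, 0, 0.136, 0.7, 0, 0, 0, 0, 0, 0.136, 0.7, 0, 0, 0, 0, 0, 0.137, 0.7, 0, 0, 0, 0, 0, 0, 0.7, 0, 0, 0, 0, 0, 0, 0.7])

```text
t: 28.45
eef_pos: [0.4605, -0.0357, 0.1875]
orientation: [-3.141, 0.0, 0.793]
ft_force: [-0.7, -0.1, 0.2]
gripper_width: 0.0599
```

Run:
```python
from h import *
s=sensors.read_state();print(s['t'],s['eef_pos'],s['orientation'],s['ft_force'],s['gripper_width'])
im=imaging.snapshot("wrist");np.save("w13.npy",np.r_[s['eef_pos'],s['orientation']]);c=cam("wrist",s)
cv2.imwrite("pics/w13.png",im[:,:,::-1]);p=proj(c,[[.4615,-.0355,.088]])[0];print(p,cap(im,c,p,.089,w=40))
print(delta([.4615,-.0355,.045],.79))
```

```text
28.45 [ 0.46046074 -0.03568713  0.18747068] [-3.14093845e+00  4.81005490e-04  7.92798861e-01] [-0.68648567 -0.12296793  0.23645361] 0.0599262124163877
[317.37342288 199.9776486 ] (array([450.3, -14.9]), 57.0, array([449.7, -14.5]), array([55.2, 19. ]), 43.6)
(array([  0.81208849,   0.61249942, 142.56074615]), array([-0.00047652,  0.00031024,  0.0023621 ]))
```

View pics/w13.png

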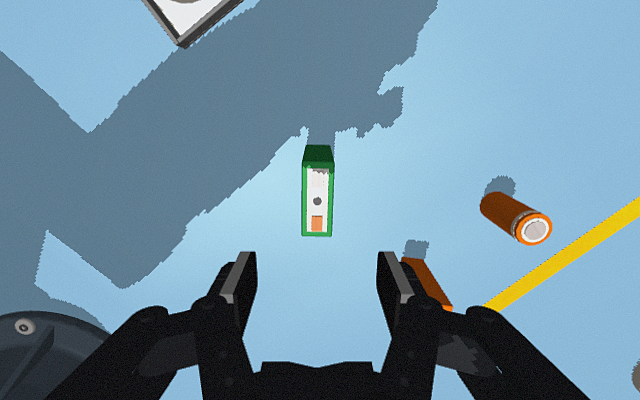

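The flat cell's top spans x 303–332, y 158–236 in the wrist picture. Its centre (317.5,200) agrees with the prediction (317.4,200.0), and its sides are vertical, so the jaws are square to it. The "cap" output here latched onto pale background, so I ignore it. I'll descend and grip.

Request:
drive_tool(series=[0.8, 0.6, 40, 0, 0, 0, 0.7, 0, 0, 45, 0, 0, 0, 0.7, 0, 0, 35, 0, 0, 0, 0.7, 0, 0, 16, 0, 0, 0, 0.7, 0, 0, 6, 0, 0, 0, 0.6])

```text
t: 29.12
eef_pos: [0.4611, -0.0355, 0.0449]
orientation: [-3.14, 0.001, 0.791]
ft_force: [0.6, -0.1, 0.8]
gripper_width: 0.0514
```

Request:
drive_tool(series=[0, 0, 0, 0, 0, 0, 0.5, 0, 0, 0, 0, 0, 0, 0.35, 0, 0, 0, 0, 0, 0, 0.2, 0, 0, 0, 0, 0, 0, 0, 0, 0, 0, 0, 0, 0, 0])

```text
t: 29.75
eef_pos: [0.4624, -0.0356, 0.0466]
orientation: [3.14, -0.001, 0.79]
ft_force: [-0.7, -0.3, 7.2]
gripper_width: 0.0253
```

Request:
drive_tool(series=[0, 0, -8, 0, 0, 0, 0, 0, 0, -25, 0, 0, 0, 0, 0, 0, -35, 0, 0, 0, 0, 0, 0, -45, 0, 0, 0, 0, 0, 0, -12, 0, 0, 0, 0])

```text
t: 30.38
eef_pos: [0.4629, -0.0357, 0.1734]
orientation: [3.139, -0.003, 0.79]
ft_force: [-0.4, 0.3, -4.5]
gripper_width: 0.0254
```

Run:
```python
from h import *
s=sensors.read_state();print(s['t'],s['eef_pos'],s['orientation'],s['ft_force'],s['gripper_width'])
im=imaging.snapshot("wrist");np.save("w14.npy",np.r_[s['eef_pos'],s['orientation']])
cv2.imwrite("pics/w14.png",im[:,:,::-1]);print(delta([.5285,.2753,.17],1.395))
```

```text
30.375 [ 0.4628784  -0.03568188  0.17339273] [ 3.13872926e+00 -2.55525897e-03  7.89794782e-01] [-0.43657259  0.25481758 -4.46150005] 0.025352768608286128
(array([ 267.08089692, -172.26990618,    3.54112476]), array([ 0.00337278, -0.00157211, -0.60518103]))
```

View pics/w14.png

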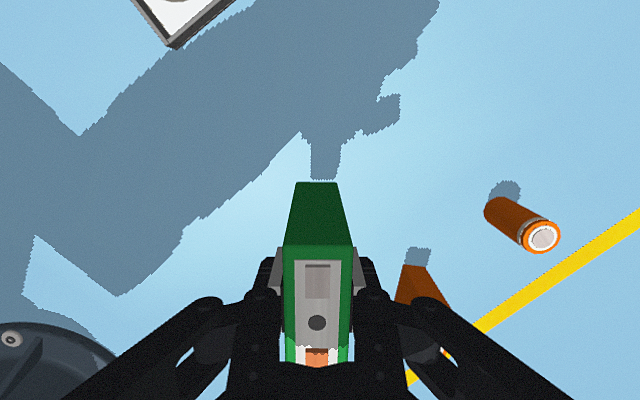

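The flat cell is held square and upright (317,300). I carry it to the flat cup, then turn to the tray's yaw.

Request:
drive_tool(series=[38.2, -24.6, 0, 0, 0, 0, 0, 38.2, -24.6, 0, 0, 0, 0, 0, 38.2, -24.6, 0, 0, 0, 0, 0, 38.2, -24.6, 0, 0, 0, 0, 0, 38.2, -24.6, 0, 0, 0, 0, 0])

```text
t: 31.05
eef_pos: [0.5082, 0.1879, 0.1691]
orientation: [-3.141, 0.002, 0.79]
ft_force: [0.3, -1.0, -2.7]
gripper_width: 0.0255
```

Request:
drive_tool(series=[38.2, -24.6, 0, 0, 0, 0, 0, 38.2, -24.6, 0, 0, 0, 0, 0, 0, 0, 0, 0, 0, -0.15, 0, 0, 0, 0, 0, 0, -0.15, 0, 0, 0, 0, 0, 0, -0.15, 0])

```text
t: 31.68
eef_pos: [0.5268, 0.2754, 0.1686]
orientation: [-3.139, 0.002, 1.245]
ft_force: [0.0, 0.6, -3.2]
gripper_width: 0.025
```

Request:
drive_tool(series=[0, 0, 0, 0, 0, -0.155, 0, 0, 0, 0, 0, 0, 0, 0, 0, 0, 0, 0, 0, 0, 0])

```text
t: 32.05
eef_pos: [0.5273, 0.2753, 0.1699]
orientation: [-3.14, 0.001, 1.391]
ft_force: [-0.0, 0.3, -3.8]
gripper_width: 0.0249
```

Run:
```python
from h import *
s=sensors.read_state();print(s['t'],s['eef_pos'],s['orientation'],s['ft_force'],s['gripper_width'])
im=imaging.snapshot("wrist");np.save("w15.npy",np.r_[s['eef_pos'],s['orientation']]);c=cam("wrist",s)
o=im[:,:,::-1].copy();cv2.imwrite("pics/w15.png",o);print(delta([.5285,.2753,.0555],1.395))
t=imaging.snapshot("top");cv2.imwrite("pics/t15.png",t[:,:,::-1])
a=np.radians(-10.07);R=np.array([[np.cos(a),-np.sin(a)],[np.sin(a),np.cos(a)]])
q=np.array([[21,40.5],[-21,40.5],[-21,-40.5],[21,-40.5]])/1000@R.T+[.5285,.2750]
cv2.polylines(o,[np.int32(proj(c,np.c_[q,[.036]*4]))],True,(255,0,255),1);cv2.imwrite("pics/w15o.png",o)
```

```text
32.05 [0.52733022 0.27532583 0.16986314] [-3.14032429e+00  8.72727873e-04  1.39140513e+00] [-0.02850055  0.33650807 -3.78707288] 0.024894506935198027
(array([  0.18383957,   1.15826968, 114.61484986]), array([-0.00096019,  0.00061144, -0.00298608]))
```

View pics/w15o.png

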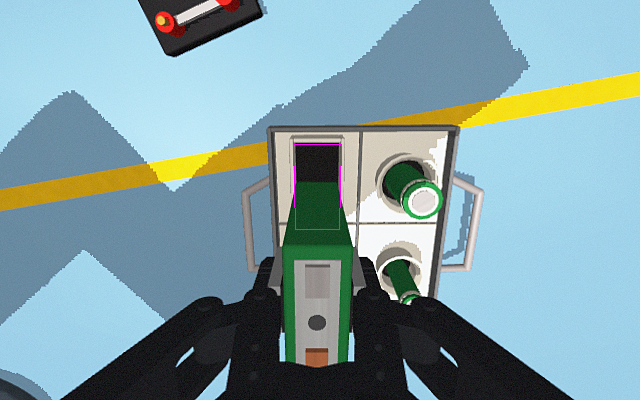

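The predicted opening outline (294–341, 144–230) coincides with the cup's inner edges and is square to the cell, so I lower it.

Request:
drive_tool(series=[0, 1.2, 25, 0, 0, 0, 0, 0, 0, 33, 0, 0, 0, 0, 0, 0, 30, 0, 0, 0, 0, 0, 0, 14, 0, 0, 0, 0, 0, 0, 5, 0, 0, 0, 0])

```text
t: 32.78
eef_pos: [0.5288, 0.2753, 0.0634]
orientation: [-3.141, 0.0, 1.394]
ft_force: [-0.2, -0.2, -3.6]
gripper_width: 0.0257
```

Request:
drive_tool(series=[0, 0, 1.5, 0, 0, 0, 0, 0, 0, 1.5, 0, 0, 0, 0, 0, 0, 0, 0, 0, 0, 0])

```text
t: 33.15
eef_pos: [0.5292, 0.2755, 0.0615]
orientation: [3.141, -0.001, 1.395]
ft_force: [0.2, -0.1, -4.2]
gripper_width: 0.0255
```

Request:
drive_tool(series=[0, 0, 1, 0, 0, 0, 0, 0, 0, 0, 0, 0, 0, 0])

```text
t: 33.4
eef_pos: [0.5289, 0.2754, 0.0599]
orientation: [-3.142, -0.0, 1.395]
ft_force: [-0.2, -0.2, -3.3]
gripper_width: 0.0254
```

Request:
drive_tool(series=[0, 0, 1, 0, 0, 0, 0, 0, 0, 0, 0, 0, 0, 0])

```text
t: 33.65
eef_pos: [0.5288, 0.2753, 0.0588]
orientation: [-3.141, 0.0, 1.395]
ft_force: [-0.4, -0.2, -2.9]
gripper_width: 0.0252
```

Request:
drive_tool(series=[0, 0, 1, 0, 0, 0, 0, 0, 0, 1, 0, 0, 0, 0, 0, 0, 0, 0, 0, 0, 0])

```text
t: 34.02
eef_pos: [0.5288, 0.2753, 0.0567]
orientation: [-3.141, 0.0, 1.395]
ft_force: [0.1, -0.4, -3.4]
gripper_width: 0.0252
```

Request:
drive_tool(series=[0, 0, 1, 0, 0, 0, 0, 0, 0, 0, 0, 0, 0, 0])

```text
t: 34.28
eef_pos: [0.5289, 0.2754, 0.0559]
orientation: [3.142, -0.0, 1.395]
ft_force: [0.2, -0.2, -3.3]
gripper_width: 0.0256
```

Request:
drive_tool(series=[0, 0, 1, 0, 0, 0, 0, 0, 0, 0, 0, 0, 0, 0])

```text
t: 34.52
eef_pos: [0.5289, 0.2754, 0.0558]
orientation: [3.141, -0.001, 1.395]
ft_force: [-3.0, -1.6, 6.4]
gripper_width: 0.0253
```

Request:
drive_tool(series=[0, 0, 0.6, 0, 0, 0, 0, 0, 0, 0, 0, 0, 0, 0])

```text
t: 34.78
eef_pos: [0.5289, 0.2753, 0.0557]
orientation: [3.141, -0.001, 1.395]
ft_force: [-5.3, -2.2, 11.4]
gripper_width: 0.0253
```

It touched at the expected height (0.0557), so I release and rise.

Request:
drive_tool(series=[0, 0, -0.6, 0, 0, 0, 0, 0, 0, 0, 0, 0, 0, 0.36, 0, 0, 0, 0, 0, 0, 0.45, 0, 0, 0, 0, 0, 0, 0.55, 0, 0, 0, 0, 0, 0, 0.55])

```text
t: 35.4
eef_pos: [0.5289, 0.2754, 0.0547]
orientation: [-3.141, -0.0, 1.395]
ft_force: [-0.3, 0.1, 0.3]
gripper_width: 0.0471
```

Request:
drive_tool(series=[0, 0, -15, 0, 0, 0, 0.55, 0, 0, -30, 0, 0, 0, 0.55, 0, 0, -40, 0, 0, 0, 0.55, 0, 0, -50, 0, 0, 0, 0.55, 0, 0, 0, 0, 0, 0, 0.55])

```text
t: 36.02
eef_pos: [0.5309, 0.2764, 0.1951]
orientation: [3.135, -0.005, 1.395]
ft_force: [0.5, 0.2, 0.1]
gripper_width: 0.0467
```

Request:
drive_tool(series=[-40, 0, -10, 0, 0, 0, 0.55, -40, 0, -10, 0, 0, 0, 0.55, -40, 0, 0, 0, 0, 0, 0.55, -40, 0, 0, 0, 0, 0, 0.55, 0, 0, 0, 0, 0, 0, 0.55])

```text
t: 36.65
eef_pos: [0.5001, 0.1157, 0.2101]
orientation: [-3.141, 0.0, 1.392]
ft_force: [0.1, -0.2, 0.5]
gripper_width: 0.0475
```

Run:
```python
from h import *
s=sensors.read_state();print(s['t'],s['eef_pos'],s['ft_force'],s['gripper_width'])
a=imaging.snapshot("wrist");b=imaging.snapshot("top");d=imaging.snapshot("scene")
cv2.imwrite("pics/f_w.png",a[:,:,::-1])
o=np.hstack([cv2.resize(b[130:270,165:475],(400,180)),cv2.resize(d[100:360,220:500],(400,371))[:180]])
cv2.imwrite("pics/f_t.png",cv2.resize(b[120:260,165:475],(800,361),interpolation=cv2.INTER_CUBIC)[:,:,::-1])
cv2.imwrite("pics/f_s.png",cv2.resize(d[100:360,200:520],(736,598),interpolation=cv2.INTER_CUBIC)[:,:,::-1])
```

```text
36.65 [0.50007853 0.11566106 0.21008682] [ 0.09168048 -0.20214228  0.49887653] 0.047517290337861395
```

View pics/f_w.png

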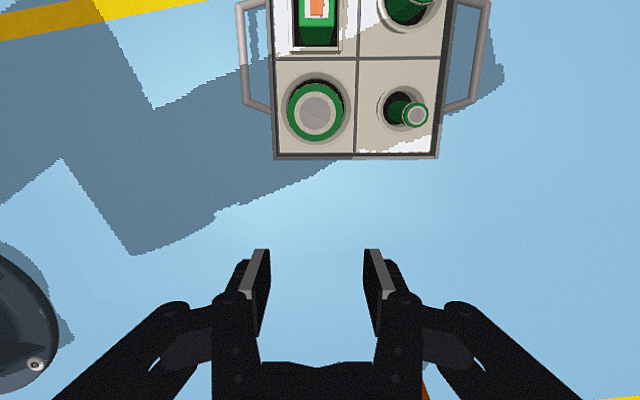

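View pics/f_t.png

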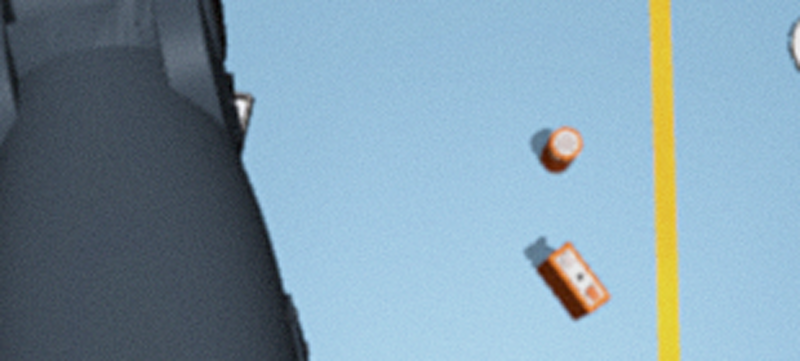

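View pics/f_s.png

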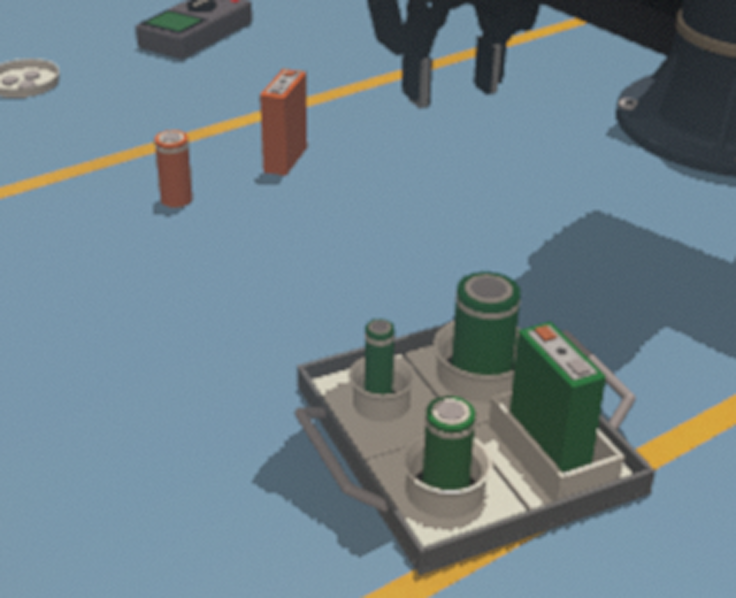

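The scene view shows all four green cells upright in their cups: slim (380,355), medium (449,440), fat (487,320) and flat (560,395). Both rejects still stand in place, and the gripper is clear. I'll hand in the job.

```bash
python3 -c "
from cell import manip
print(manip.sign_off())"
```

```text
the job is handed in; nothing more can be done
None
```

All four green cells are standing upright, terminal end up, in their own cups, and I handed the job in at about 37 s of the 112 s allowed. I placed them in the order slim, medium, fat, flat. I lowered each one until the wrist force showed it resting on the cup floor, and only then opened the fingers; the largest reading I saw was about 12 N.

**Last checks:**
- The final scene picture shows all four cells upright in their cups, and both orange rejects standing where they were.
- The gripper was empty and clear of everything, with the wrist force near zero.
- In the final top view the arm hid the tray, so that view confirmed only the rejects. The final wrist view cut off part of the medium and flat cups.

**One measurement disagreed:** the automatic reading of the flat cell's top, taken just before gripping it, locked onto pale background about 24 mm away. I did not use it. The earlier measurement and the cell's outline in the picture agreed, and I gripped from those.

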